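# Zero the stock counter's star wheel

## Robot

A 6-joint arm with a two-finger parallel gripper is mounted at the origin on the work surface. World frame = base frame: x ahead of the robot, y to its left, z up, the work surface at z = 0. Lengths are in mm, angles in rad, forces in N, time in s.
With the tool pointing down it reaches from about 350 to 725 mm from the base axis. Payload 6 kg.
Tool frame: the origin (TCP) lies midway between the tips of the shut fingers; the grasp point (between the pads) lies 19 mm behind it (bot.tcp_to_grasp is the z of the grasp point in the tool frame, in mm); z points along the fingers, y is the direction in which the jaws open and shut (so a half turn about z gives the same grasp; the last joint's range is limited). The gripper opens to 85 mm and grips with 20 to 120 N. Pads are 22 mm wide; open, the fingers measure 114 mm over their backs; the gripper's body (76 mm by 85 mm) begins 54 mm behind the grasp point. The pads swing forward as they close: fully open they stand 13 mm farther back than shut.
Start: joints at [-0.88, 0.04, 0.085, 0, -1.615, -0.334], TCP at [209.574, -562.185, 231.261] pointing down, gripper open.
Joint ranges: [-2.56, 2.56], [-1.29, 2.01], [-1.08, 1.49], [-3.29, 1.98], [-2.81, -0.18], [-2.99, 2.99]. Speed limits (rad/s): [2.57, 2.57, 3.01, 3.14, 3.14, 3.14].

## Interface

Orientations are given as a unit quaternion [x, y, z, w].
In Python, from bench import bot gives the robot as it stands. The module is installed in compiled form; this text tells all that it offers.
- The arm moves only by the tool drive_tool, never from a script. Its argument "increments" is one flat list of numbers, 7 for each row, row after row: the shift along the tool's x, y, z in mm, then the turn, a rotation vector about the tool's x, y, z in rad, then the finger opening in mm, from 0 to 85.4. A call has 1 to 12 rows; each row is the pose to reach, as a shift and turn from the pose commanded when the call began, along the tool's axes at that moment; what a row does not reach only later rows make up. A row lasts 1/10 s, in which the tool goes at most 50 mm and 8.59 degrees, less where a joint would pass 70% of its speed; a pose out of reach is approached as far as the arm can. A call with a gripper value outside its range is refused whole. The fingers move at their own pace and stop on an object; the grip force is fixed at half the most. Time passes only in rows, so rows that repeat a pose let the fingers close. It gives the time, the measured TCP pose, the force and the opening at its end, in the units of the state.
- bot.get_state(): the state, without advancing time (a new reading comes with each control period).
- bot.grab_frame(name): name is "side" or "top" or "wrist"; returns a dict with "img" (420x560x3 uint8, red, green, blue), "fx", "fy", "cx", "cy" (pixels), "eye" and "rotation" of the camera in the world. Camera axes: x right, y up, looking along -z (the intrinsics and any distortion apply to the point x, -y, -z); pixel columns grow to the right and rows downward; lengths in mm; the calibration is good to about 2 mm. A picture is of the moment at which its call begins. There is no depth.
- bot.job_done(): hands the job in, once; it reports no verdict.
The state is a dict: "clock": time; "q": joint angles; "joint_velocities": joint speeds; "joint_efforts": joint torques, N m; "tcp_pos": TCP position; "ee_rot": TCP orientation; "force": force on the tool from outside, world axes, zero at the start; "torque": the same for the moment, N m; "gripper_width": opening from 0.0 (shut) to 1.0 (fully open).
Only numpy, scipy, OpenCV 4.12 (cv2) and the standard library are available. Lean on these libraries where they do the work, as an engineer would, in place of code of your own. Each camera call takes 0.05 s, during which the arm holds its last target.

## Task

Get the tally counter ready for the next stocktake: with a fingertip, gently flick the edge of its star wheel round clockwise (seen from above), click by click, until the arm with the raised rib comes to rest in its click at the steel pointer, and do not run past the pointer. Only push the wheel, do not grip it, and do not shift or lift the valve, the gasket or the carton.

Things in the scene. Friction and masses are not known exactly. Their poses are not given: they have to be found in the camera images.
- counter: Tally counter, bolted to the bench. Origin: centre of the underside of its grey base plate (160 mm along its x, 130 along y, 12 thick), on the wheel's axis. A round grey pedestal, 64 mm across, 38 high, carries a level black star wheel. An aluminium guard wall of 64 mm radius, 4 mm thick, 56 high, curves round the wheel's +x side, 82 degrees either way; the -x side and the flanks are open.
- pointer (a point): Tip of the counter's fixed steel pointer, on the guard's middle: on the counter's +x axis, 52 mm from the wheel's axis, 58 mm above the bench (pointer 5 mm thick, 9 mm wide).
- wheel_axis (a point): Point on the wheel's vertical axis, half-way up its lobes, 46 mm above the bench. It does not turn with the wheel; its axes are the counter's (x to the pointer, z up). The star wheel: hub 62 mm across; six equal arms 60 degrees apart, 12 mm wide, each ending in an upright round lobe 14 mm across, 38 to 54 mm above the bench, centred 46 mm from the axis.
- rib_tip (a point): Top of the lobe of the one arm that carries a raised aluminium rib with a diamond-shaped end (4 mm high), 46 mm from the wheel's axis; turns with the wheel. Between neighbouring lobes there is a 32 mm clear gap, open down to the base plate 12 mm above the bench.
- star_wheel (a joint): Wheel angle, rad, growing clockwise seen from above; 0: ribbed arm at the pointer. Starts 2 to 4 clicks before, at about -4.19, -3.14 or -2.09 (rarely stuck between two clicks). A click is 1.047 rad: a spring ball holds the wheel at each (one arm always towards the pointer, one opposite). Leaving a click takes 2 to 5 N at a lobe; past half-way the wheel snaps on to the next by itself. It turns on freely past 0.
- valve: Loose steel flanged valve body standing on its flange, 84 mm across, 92 mm high, 0.9 kg. Bystander. Origin at the centre of its underside.
- gasket: Loose black rubber ring, 80 mm outside, 48 mm inside, 12 mm high, lying flat. Bystander. Origin at the centre of its underside.
- carton: Loose small cardboard box, 80 by 120 mm, 60 mm high. Bystander. Origin at the centre of its underside.
There are look-alikes about, which are no part of the job. Of the things that look like the counter, the smallest one is meant.

How it is judged (in metres and radians):
At the end, for the whole second after the job is handed in: The star wheel rests in its home click, ribbed arm at the pointer within 0.15 rad, reached clockwise; valve, gasket and carton are within 15 mm of where they stood (value of joint star_wheel between -0.15 and 0.15 rad and velocity of joint star_wheel between -0.1 and 0.1 rad/s and distance of each of valve, gasket, carton from where it was at the start of the episode below 0.015 m); the robot touches nothing.
It fails at once if the wheel ran past the pointer by half a click or more (value of joint star_wheel above 0.52 rad).
It fails at once if the wheel was turned backwards, anticlockwise, beyond the farthest start (value of joint star_wheel below -4.9 rad).
It fails at once if the wheel was gripped, or the fingers pressed on the counter with over 35 N (contact force between the fingers and counter above 35 N).
It fails at once if valve, gasket or carton was shifted or lifted more than 15 mm (distance of any of valve, gasket, carton from where it was at the start of the episode above 0.015 m).
It also fails if it takes over 64 s, if anything falls off the work surface, if the arm or the gripper's body presses on something with over 40 N, if the wrist force passes 120 N, or if a joint passes its speed limit or range.

## Working session

There is one attempt and no reset: what is moved stays moved. The work goes in short steps, Python scripts to look and compute and a tool call to move; the robot and the scene stay as the last step left them, time stands still between calls to the robot, and variables do not carry over. Pictures are saved under pics/ and viewed, and the job is handed in when it is done.

Besides the shell and the picture viewer there is one more tool, called after ">>>" by a JSON object that holds its "api" and its "payload". drive_tool: Moves the arm, as the interface text tells. Its arguments: {"type":"object","properties":{"increments":{"type":"array","items":{"type":"number"}}},"required":["increments"]}

```bash
mkdir -p pics; cat > h.py <<'E'
from bench import bot
import cv2, numpy as np
def snap(n,f):
    d=bot.grab_frame(n); cv2.imwrite(f'pics/{f}.png',d['img'][:,:,::-1]); 
    import pickle; pickle.dump(d,open(f'pics/{f}.pkl','wb')); return d
def ray(d,u,v):
    c=np.array([(u-d['cx'])/d['fx'],-(v-d['cy'])/d['fy'],-1.0]); return np.array(d['eye']),np.array(d['rotation'])@c
def onz(d,u,v,z):
    e,r=ray(d,u,v); return e+r*(z-e[2])/r[2]
def proj(d,p):
    c=np.array(d['rotation']).T@(np.array(p)-d['eye']); return d['cx']+d['fx']*c[0]/-c[2], d['cy']-d['fy']*c[1]/-c[2]
E
python3 - <<'E'
from h import *
for n in('top','side','wrist'):
    d=snap(n,n+'0'); print(n,[ (k,np.round(v,3).tolist()) for k,v in d.items() if k!='img'])
print(bot.get_state())
E
```

```text
top [('fx', 415.023), ('fy', 415.023), ('cx', 275.341), ('cy', 214.947), ('eye', [469.781, 20.893, 1016.838]), ('rotation', [-0.019, 0.037, 0.717, -0.696])]
side [('fx', 403.176), ('fy', 403.176), ('cx', 276.023), ('cy', 205.127), ('eye', [205.713, 698.035, 765.792]), ('rotation', [-0.093, 0.4, 0.89, -0.199])]
wrist [('fx', 319.672), ('fy', 319.672), ('cx', 280.999), ('cy', 211.054), ('eye', [148.028, -586.811, 372.083]), ('rotation', [-0.074, -0.108, 0.815, 0.565])]
{'clock': 0.15, 'q': array([-8.80335583e-01,  4.06744346e-02,  8.40306035e-02, -3.04459867e-04,
       -1.61549306e+00, -3.33695555e-01]), 'joint_velocities': array([-1.98237284e-03, -1.90964947e-03,  2.88793997e-03,  1.17866151e-03,
       -3.32994758e-04,  1.54950521e-05]), 'joint_efforts': array([-1.33707399e-03, -3.68612802e+01,  3.47694182e+01,  6.93617508e+00,
       -4.27589126e-03, -3.54590128e-06]), 'tcp_pos': array([ 209.50382331, -561.96620233,  230.50890639]), 'ee_rot': array([-1.77444617e-01,  9.84130548e-01,  6.58820768e-04, -1.95855896e-04]), 'force': array([-0.25291759,  0.31476804,  0.04845906]), 'torque': array([-0.0001406 ,  0.05432946,  0.00304831]), 'gripper_width': 0.9964296612792034}
```

```bash
sed -i "s/np.array(d\['rotation'\])/R(d)/g" h.py; cat >> h.py <<'E'
from scipy.spatial.transform import Rotation as Ro
def R(d): return Ro.from_quat(d['rotation']).as_matrix()
E
python3 -c "
from h import *"
```

```text
(no output)
```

View pics/top0.png

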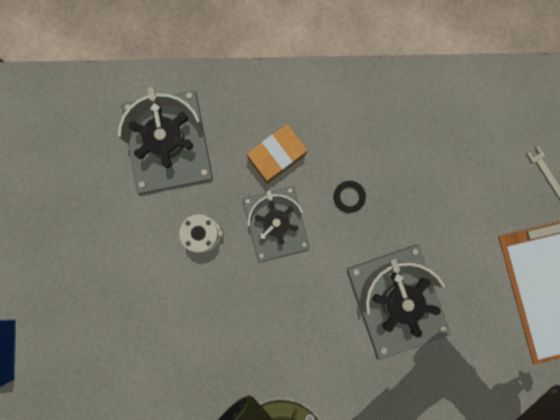

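View pics/side0.png

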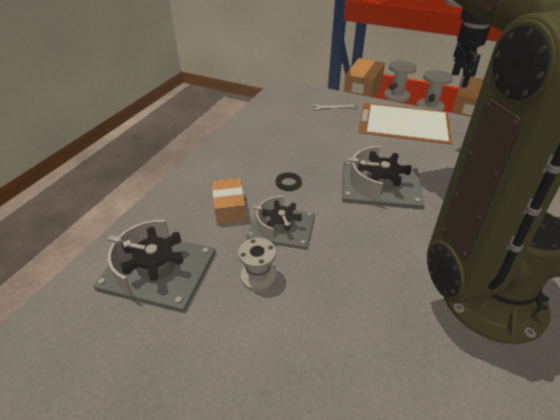

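View pics/wrist0.png

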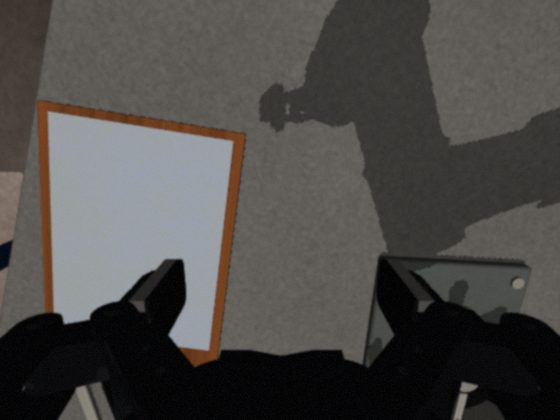

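```bash
python3 - <<'E'
from h import *
import pickle
d=pickle.load(open('pics/top0.pkl','rb')); im=d['img'][:,:,::-1]
cv2.imwrite('pics/z0.png',cv2.resize(im[175:275,225:345],(780,650)[:1]+(600,) if 0 else (720,600),interpolation=cv2.INTER_CUBIC))
# hub cap centre at height?
print(onz(d,276.5,223,54), onz(d,269,194,58), onz(d,276.5,223,46))
E
```

```text
[527.19715046  -7.65659578  54.        ] [595.02399217   7.83816192  58.        ] [527.67420496  -7.89380982  46.        ]
```

View pics/z0.png

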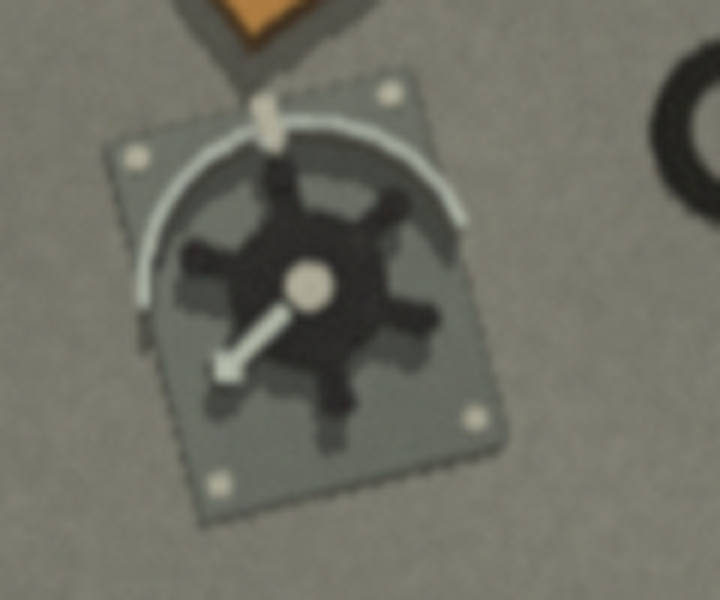

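```bash
python3 - <<'E'
from h import *
import pickle
d=pickle.load(open('pics/top0.pkl','rb'));s=pickle.load(open('pics/side0.pkl','rb'))
f=lambda x,y:((x+.5)/6-.5+225,(y+.5)/6-.5+175)
P=[onz(d,*f(*p),12.5)[:2] for p in((136,156),(390,94),(475,418),(219,485))]
c=np.mean(P,0); v=(P[0]+P[1]-P[2]-P[3]); print('screws',np.round(P,1),c,np.degrees(np.arctan2(v[1],v[0])))
hub=onz(d,*f(309,287),56); tip=onz(d,*f(273,150),58); rib=onz(d,*f(227,370),58); print(hub,tip,rib)
for q in(hub,tip,rib): print(np.hypot(*(q[:2]-c)),np.degrees(np.arctan2(*(q[:2]-c)[::-1])))
for z in (12,56): print(proj(s,[*c,z]))
print(proj(s,tip),proj(s,rib))
cv2.imwrite('pics/z1.png',cv2.resize(s['img'][180:260,230:330,::-1],None,fx=6,fy=6,interpolation=cv2.INTER_CUBIC))
print('gasket',onz(d,349,196,6),'valve',onz(d,200,234,92),onz(d,278,153,60))
E
```

```text
screws [[586.3  60.5]
 [608.8 -43.3]
 [476.3 -73.2]
 [452.6  30.6]] [531.00548598  -6.33660365] 12.668305634469998
[528.46082748  -6.67226745  56.        ] [581.88806098   5.70351649  58.        ] [497.29476432  25.89330718  58.        ]
2.566701592351798 -172.48554447268015
52.2876747624584 13.312785054279715
46.638824025595135 136.28645948685326
(np.float64(281.15177111987043), np.float64(223.7430832623794))
(np.float64(281.1766492134163), np.float64(211.62789163031914))
(np.float64(261.6628160376784), np.float64(208.34659043363942)) (np.float64(287.92832114495855), np.float64(222.66830348646775))
gasket [ 591.49186041 -189.76930316    6.        ] valve [505.42188289 163.88869118  92.        ] [690.86367886 -16.03279012  60.        ]
```

View pics/z1.png

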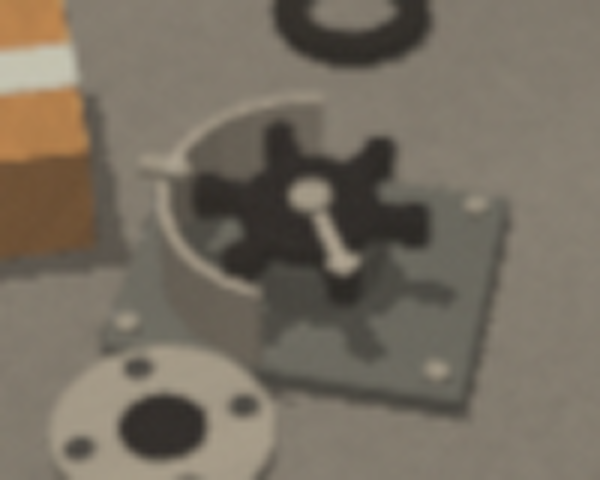

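```bash
cat >> h.py <<'E'
C=np.array([530,-6.5])
def inc(wps):
    s=bot.get_state(); r0=Ro.from_quat(s['ee_rot']); p0=s['tcp_pos']
    print('now',np.round(p0,1),'q',np.round(s['q'],2),'clock',s['clock'])
    for x,y,z,a in wps:   # a = world angle of tool y, deg
        a=np.radians(a); ty=[np.cos(a),np.sin(a),0]; tz=[0,0,-1]; tx=np.cross(ty,tz)
        rt=Ro.from_matrix(np.array([tx,ty,tz]).T)
        print(np.round(r0.inv().apply(np.array([x,y,z])-p0),1), np.round((r0.inv()*rt).as_rotvec(),3))
def pol(r,a,z,yaw=None):
    t=np.radians(a); return (C[0]+r*np.cos(t),C[1]+r*np.sin(t),z,a if yaw is None else yaw)
E
python3 - <<'E'
from h import *
inc([pol(110,223,180)])
E
```

```text
now [ 209.5 -562.   230.5] q [-0.88  0.04  0.08 -0.   -1.62 -0.33] clock 0.15
[-392.7  366.3   50.9] [ 1.000e-03  1.000e-03 -1.965e+00]
```

>>> {"api": "drive_tool", "payload": {"increments": [-33,30,4,0,0,-0.14,0,-65,61,8,0,0,-0.28,0,-98,91,12,0,0,-0.42,0,-131,122,17,0,0,-0.56,0,-164,152,21,0,0,-0.7,0,-196,183,25,0,0,-0.84,0,-229,213,30,0,0,-0.98,0,-262,244,34,0,0,-1.12,0,-295,274,38,0,0,-1.26,0,-327,305,42,0,0,-1.4,0,-360,335,46,0,0,-1.54,0,-393,366,51,0,0,-1.68,0]}}

```text
clock: 1.35
tcp_pos: [450.4, -80.1, 180.3]
ee_rot: [0.853, -0.522, 0.0, -0.0]
force: [0.5, -1.8, -0.3]
gripper_width: -0.0
```

```bash
python3 - <<'E'
from h import *
inc([pol(110,223,180),pol(110,223,30)])
E
```

```text
now [450.4 -80.1 180.3] q [ 0.27 -0.35 -0.36 -0.   -1.57  0.2 ] clock 1.35
[0.9 1.4 0.3] [-0.001 -0.    -0.278]
[  0.9   1.6 150.3] [-0.001 -0.    -0.278]
```

>>> {"api": "drive_tool", "payload": {"increments": [1,1,20,0,0,-0.14,0,1,1,50,0,0,-0.278,0,1,1,85,0,0,-0.278,0,1,1,115,0,0,-0.278,0,1,1,135,0,0,-0.278,0,1,1,148,0,0,-0.278,0,1,1,148,0,0,-0.278,0,1,1,148,0,0,-0.278,0]}}

```text
clock: 2.15
tcp_pos: [450.0, -83.4, 33.2]
ee_rot: [0.916, -0.402, 0.0, -0.0]
force: [0.1, 1.1, 0.3]
gripper_width: -0.003
```

```bash
python3 - <<'E'
from h import *
inc([pol(110,223,30),pol(54,223,30)]+[pol(54,a,30) for a in (213,203,193,183,173,165)]+[pol(110,165,30)])
d=snap('top','t1'); cv2.imwrite('pics/t1z.png',cv2.resize(d['img'][175:275,225:345,::-1],(720,600),interpolation=cv2.INTER_CUBIC))
d=snap('wrist','w1')
E
```

```text
now [450.  -83.4  33.2] q [ 0.26 -0.29 -0.58  0.   -1.28  0.48] clock 2.15
[-1.7 -0.9  3.2] [-0.001 -0.001 -0.006]
[ -2.1 -56.9   3.2] [-0.001 -0.001 -0.006]
[-11.5 -57.7   3.2] [-0.001 -0.001  0.168]
[-20.6 -60.1   3.2] [-0.001 -0.001  0.343]
[-29.1 -64.    3.2] [-0.001 -0.001  0.517]
[-36.9 -69.3   3.2] [-0.001 -0.001  0.692]
[-43.6 -75.9   3.2] [-0.001 -0.001  0.866]
[-48.  -82.    3.2] [-1.000e-03 -1.000e-03  1.006e+00]
[-95.3 -52.    3.2] [-1.000e-03 -1.000e-03  1.006e+00]
```

View pics/t1z.png

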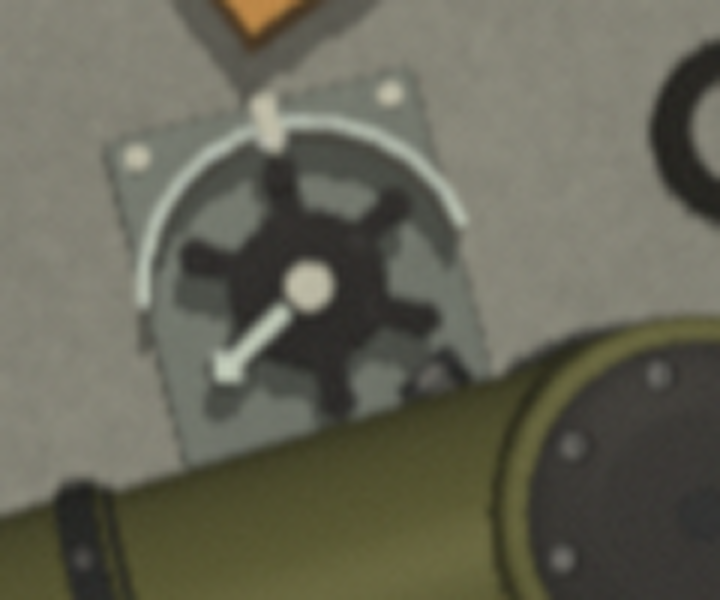

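View pics/w1.png

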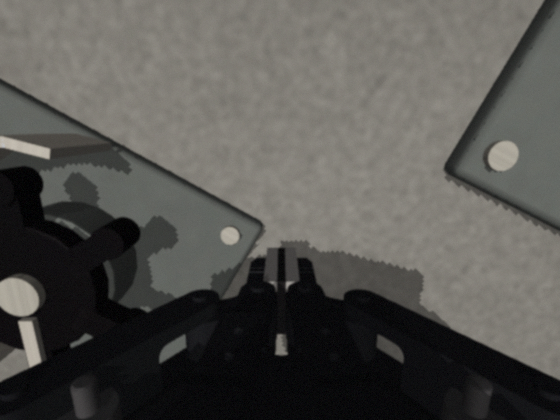

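```bash
python3 - <<'E'
from h import *
inc([pol(110,223,37),pol(54,223,37)])
E
```

```text
now [450.5 -83.2  33.8] q [ 0.26 -0.29 -0.58  0.   -1.28  0.48] clock 2.25
[-1.9 -0.5 -3.2] [-0.002 -0.001 -0.006]
[ -2.2 -56.5  -3.1] [-0.002 -0.001 -0.006]
```

>>> {"api": "drive_tool", "payload": {"increments": [-2,0,-3,0,0,0,0,-2,-10,-3,0,0,0,0,-2,-20,-3,0,0,0,0,-2,-28,-3,0,0,0,0,-2,-36,-3,0,0,0,0,-2,-43,-3,0,0,0,0,-2,-50,-3,0,0,0,0,-2,-56,-3,0,0,0,0,-2,-56,-3,0,0,0,0,-2,-56,-3,0,0,0,0]}}

```text
clock: 3.25
tcp_pos: [489.3, -43.9, 35.2]
ee_rot: [0.916, -0.402, -0.0, 0.0]
force: [0.2, 0.1, 0.4]
gripper_width: -0.001
```

```bash
python3 - <<'E'
from h import *
inc([pol(54,223,37)]+[pol(54,a,37) for a in range(217,160,-6)])
d=snap('wrist','w2')
d=snap('side','s2');cv2.imwrite('pics/s2z.png',cv2.resize(d['img'][160:260,220:340,::-1],(720,600),interpolation=cv2.INTER_CUBIC))
E
```

```text
now [489.3 -43.9  35.2] q [ 0.32 -0.19 -0.49 -0.   -1.27  0.42] clock 3.25
[ 0.4 -1.3 -1.8] [ 0.     0.    -0.006]
[-5.3 -1.5 -1.8] [0.    0.    0.098]
[-10.9  -2.4  -1.8] [0.    0.    0.203]
[-16.3  -3.8  -1.8] [0.    0.    0.308]
[-21.6  -5.8  -1.8] [0.    0.    0.412]
[-26.7  -8.3  -1.8] [0.    0.    0.517]
[-31.4 -11.4  -1.8] [0.    0.    0.622]
[-35.8 -14.9  -1.8] [0.    0.    0.727]
[-39.9 -18.9  -1.8] [0.    0.    0.831]
[-43.4 -23.2  -1.8] [0.    0.    0.936]
[-46.6 -28.   -1.8] [0.    0.    1.041]
```

View pics/w2.png

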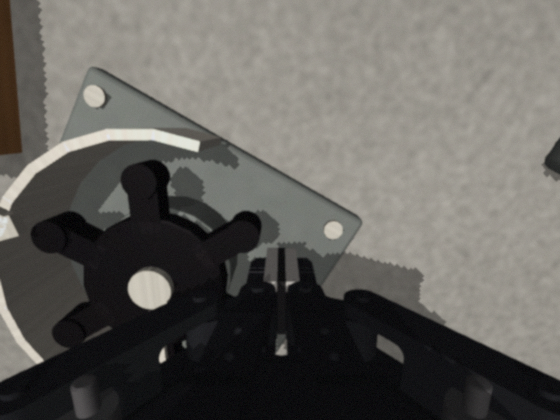

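View pics/s2z.png

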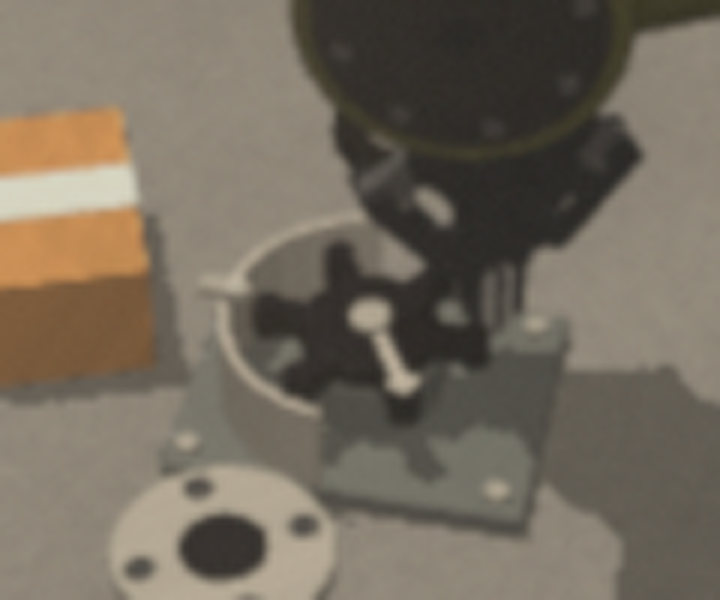

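>>> {"api": "drive_tool", "payload": {"increments": [-2.5,-1.3,-1.8,0,0,0.05,0,-5.3,-1.5,-1.8,0,0,0.1,0,-8.1,-1.9,-1.8,0,0,0.15,0,-10.9,-2.4,-1.8,0,0,0.2,0,-13.6,-3,-1.8,0,0,0.255,0,-16.3,-3.8,-1.8,0,0,0.308,0,-19,-4.7,-1.8,0,0,0.36,0,-21.6,-5.8,-1.8,0,0,0.412,0,-24.2,-7,-1.8,0,0,0.465,0,-26.7,-8.3,-1.8,0,0,0.517,0]}}

```text
clock: 4.35
tcp_pos: [476.8, -19.5, 37.2]
ee_rot: [0.782, -0.624, 0.0, 0.001]
force: [-1.5, -2.4, 0.6]
gripper_width: -0.002
```

```bash
python3 - <<'E'
from h import *
inc([pol(54,a,37) for a in range(193,160,-3)])
d=snap('side','s3');cv2.imwrite('pics/s3z.png',cv2.resize(d['img'][160:260,220:340,::-1],(720,600),interpolation=cv2.INTER_CUBIC))
E
```

```text
now [476.8 -19.5  37.2] q [ 0.38 -0.23 -0.53  0.   -1.28 -0.16] clock 4.35
[-0.7 -0.7  0.2] [ 0.001 -0.001 -0.003]
[-3.6 -0.8  0.1] [ 0.001 -0.001  0.05 ]
[-6.4 -1.   0.1] [ 0.001 -0.001  0.102]
[-9.2 -1.4  0.1] [ 0.001 -0.001  0.154]
[-12.   -1.9   0.1] [ 0.001 -0.001  0.207]
[-14.7  -2.5   0.1] [ 0.001 -0.001  0.259]
[-17.4  -3.3   0.1] [ 0.001 -0.001  0.311]
[-20.1  -4.3   0.1] [ 0.001 -0.001  0.364]
[-22.7  -5.3   0.1] [ 0.001 -0.001  0.416]
[-25.3  -6.5   0.1] [ 0.001 -0.001  0.469]
[-27.8  -7.9   0.1] [ 0.001 -0.001  0.521]
```

View pics/s3z.png

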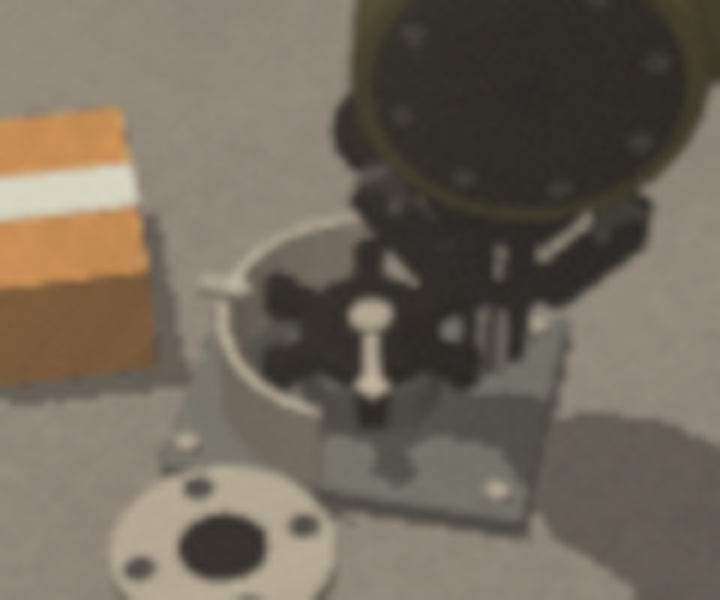

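>>> {"api": "drive_tool", "payload": {"increments": [-3.6,-0.8,0,0,0,0.05,0,-6.4,-1,0,0,0,0.1,0,-9.2,-1.4,0,0,0,0.154,0,-12,-1.9,0,0,0,0.207,0,-14.7,-2.5,0,0,0,0.259,0,-17.4,-3.3,0,0,0,0.311,0,-20.1,-4.3,0,0,0,0.364,0,-22.7,-5.3,0,0,0,0.416,0,-25.3,-6.5,0,0,0,0.469,0,-25.3,-6.5,0,0,0,0.469,0,-25.3,-6.5,0,0,0,0.469,0]}}

```text
clock: 5.5
tcp_pos: [478.0, 7.4, 37.2]
ee_rot: [-0.617, 0.787, 0.0, 0.0]
force: [-0.1, 0.5, 0.3]
gripper_width: -0.002
```

```bash
python3 - <<'E'
from h import *
inc([pol(54,163,37)]+[pol(115,163,37),pol(115,193,37),pol(115,223,37),])
d=snap('side','s4');cv2.imwrite('pics/s4z.png',cv2.resize(d['img'][160:260,220:340,::-1],(720,600),interpolation=cv2.INTER_CUBIC))
E
```

```text
now [478.    7.4  37.2] q [ 0.44 -0.23 -0.53 -0.   -1.28 -0.68] clock 5.5
[-1.9  0.1  0.2] [-0.     0.     0.057]
[-5.4 61.   0.2] [-0.     0.     0.057]
[52.9 48.9  0.1] [-0.     0.    -0.467]
[97.3  9.3  0.1] [-0.     0.    -0.991]
```

View pics/s4z.png

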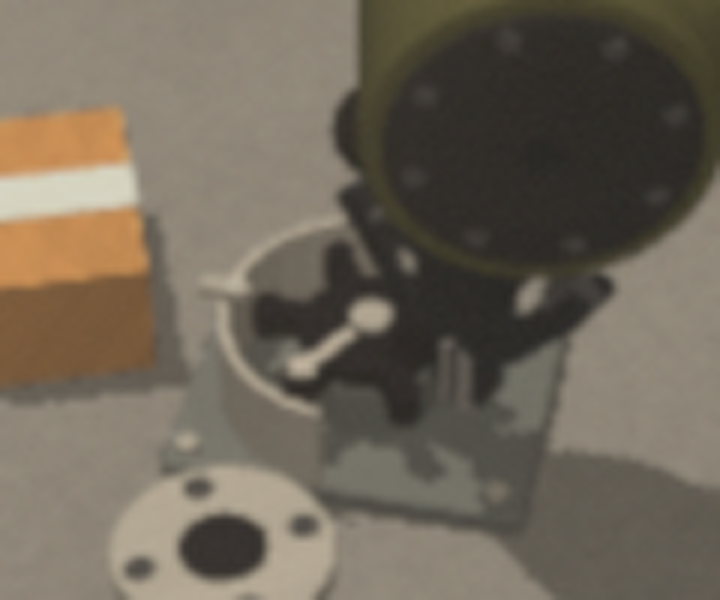

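The wheel snapped on one click, leaving one to go. I'll withdraw radially and return to the start gap.

>>> {"api": "drive_tool", "payload": {"increments": [-1,12,0,0,0,0.02,0,-1,25,0,0,0,0.02,0,-1,40,0,0,0,0.02,0,-1,55,0,0,0,0.02,0,-1,65,0,0,0,0.02,0,15,65,0,0,0,-0.12,0,35,60,0,0,0,-0.26,0,55,55,0,0,0,-0.4,0,70,45,0,0,0,-0.54,0,80,35,0,0,0,-0.68,0,90,22,0,0,0,-0.82,0,97,9,0,0,0,-0.95,0]}}

```text
clock: 6.75
tcp_pos: [446.3, -85.4, 37.2]
ee_rot: [0.91, -0.415, 0.0, -0.0]
force: [-0.6, 0.9, 0.3]
gripper_width: 0.003
```

>>> {"api": "drive_tool", "payload": {"increments": [0,0,0,0,0,-0.04,0,0,0,0,0,0,-0.04,0,0,0,0,0,0,-0.04,0]}}

```text
clock: 7.05
tcp_pos: [445.9, -84.6, 37.0]
ee_rot: [0.916, -0.4, -0.0, -0.0]
force: [0.1, -0.3, 0.0]
gripper_width: 0.0
```

```bash
python3 - <<'E'
from h import *
d=snap('top','t5'); cv2.imwrite('pics/t5z.png',cv2.resize(d['img'][175:275,225:345,::-1],(720,600),interpolation=cv2.INTER_CUBIC))
inc([pol(115,223,37),pol(54,223,37)])
E
```

```text
now [445.9 -84.5  37.1] q [ 0.26 -0.31 -0.59 -0.   -1.29  0.49] clock 7.1
[0.3 0.3 0.1] [-0.     0.    -0.003]
[  0.1 -60.7   0.1] [-0.     0.    -0.003]
```

View pics/t5z.png

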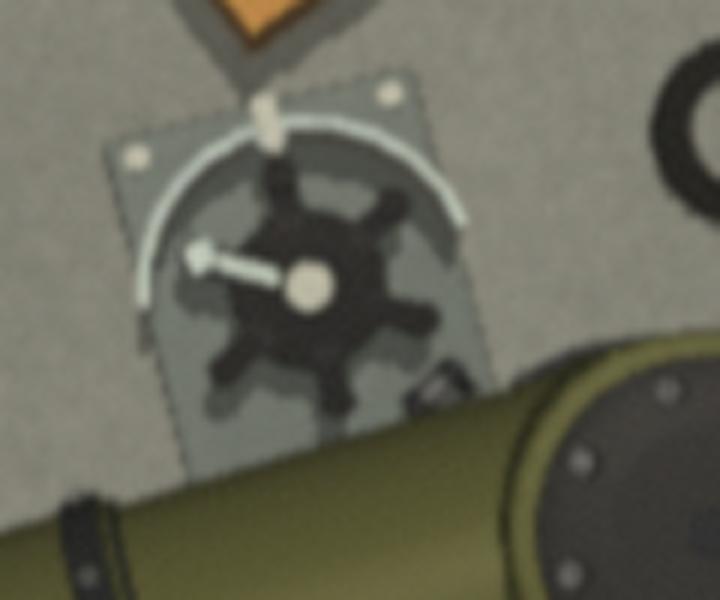

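The rib end is at zoomed (200,258), one click before the pointer at (273,150). I'll repeat the same stroke.

>>> {"api": "drive_tool", "payload": {"increments": [0,-8,0,0,0,0,0,0,-18,0,0,0,0,0,0,-28,0,0,0,0,0,0,-37,0,0,0,0,0,0,-45,0,0,0,0,0,0,-52,0,0,0,0,0,0,-58,0,0,0,0,0,0,-61,0,0,0,0,0,0,-61,0,0,0,0,0,0,-61,0,0,0,0,0]}}

```text
clock: 8.1
tcp_pos: [490.7, -43.1, 37.0]
ee_rot: [0.917, -0.4, -0.0, 0.0]
force: [0.6, -0.7, 0.5]
gripper_width: -0.005
```

```bash
python3 - <<'E'
from h import *
inc([pol(54,a,37) for a in range(223,190,-3)])
E
```

```text
now [490.7 -43.1  37. ] q [ 0.32 -0.19 -0.49 -0.   -1.27  0.43] clock 8.1
[0.  0.2 0. ] [ 0.     0.    -0.003]
[-2.8  0.2  0. ] [0.   0.   0.05]
[-5.6 -0.   0. ] [0.    0.    0.102]
[-8.4 -0.4  0. ] [0.    0.    0.155]
[-11.2  -0.9   0. ] [0.    0.    0.207]
[-13.9  -1.6   0. ] [0.    0.    0.259]
[-16.7  -2.4   0.1] [0.    0.    0.312]
[-19.3  -3.3   0.1] [0.    0.    0.364]
[-21.9  -4.4   0.1] [0.    0.    0.416]
[-24.5  -5.6   0.1] [0.    0.    0.469]
[-27.   -6.9   0.1] [0.    0.    0.521]
```

>>> {"api": "drive_tool", "payload": {"increments": [-2.8,0.2,0,0,0,0.05,0,-5.6,0,0,0,0,0.102,0,-8.4,-0.4,0,0,0,0.155,0,-11.2,-0.9,0,0,0,0.207,0,-13.9,-1.6,0,0,0,0.259,0,-16.7,-2.4,0,0,0,0.312,0,-19.3,-3.3,0,0,0,0.364,0,-21.9,-4.4,0,0,0,0.416,0,-24.5,-5.6,0,0,0,0.469,0,-27,-6.9,0,0,0,0.521,0]}}

```text
clock: 9.1
tcp_pos: [476.9, -19.5, 37.1]
ee_rot: [0.782, -0.624, 0.0, 0.001]
force: [-1.7, -2.2, 1.1]
gripper_width: 0.002
```

```bash
python3 - <<'E'
from h import *
inc([pol(54,a,37) for a in range(193,160,-3)])
E
```

```text
now [476.9 -19.5  37.1] q [ 0.38 -0.23 -0.53  0.   -1.28 -0.16] clock 9.1
[-0.7 -0.7  0.1] [ 0.001 -0.001 -0.003]
[-3.6 -0.7  0.1] [ 0.001 -0.001  0.05 ]
[-6.4 -1.   0.1] [ 0.001 -0.001  0.102]
[-9.2 -1.3  0.1] [ 0.001 -0.001  0.154]
[-12.   -1.8   0.1] [ 0.001 -0.001  0.207]
[-14.7  -2.5   0.1] [ 0.001 -0.001  0.259]
[-17.4  -3.3   0.1] [ 0.001 -0.001  0.311]
[-20.1  -4.2   0.1] [ 0.001 -0.001  0.364]
[-22.7  -5.3   0.1] [ 0.001 -0.001  0.416]
[-25.3  -6.5   0.1] [ 0.001 -0.001  0.468]
[-27.8  -7.8   0.1] [ 0.001 -0.001  0.521]
```

Pose and force match the first stroke, so I'll use the same finishing rows.

>>> {"api": "drive_tool", "payload": {"increments": [-3.6,-0.8,0,0,0,0.05,0,-6.4,-1,0,0,0,0.1,0,-9.2,-1.4,0,0,0,0.154,0,-12,-1.9,0,0,0,0.207,0,-14.7,-2.5,0,0,0,0.259,0,-17.4,-3.3,0,0,0,0.311,0,-20.1,-4.3,0,0,0,0.364,0,-22.7,-5.3,0,0,0,0.416,0,-25.3,-6.5,0,0,0,0.469,0,-25.3,-6.5,0,0,0,0.469,0,-25.3,-6.5,0,0,0,0.469,0]}}

```text
clock: 10.2
tcp_pos: [478.0, 7.4, 37.1]
ee_rot: [-0.617, 0.787, 0.0, 0.0]
force: [-0.1, -0.4, -0.7]
gripper_width: -0.0
```

>>> {"api": "drive_tool", "payload": {"increments": [-1,12,0,0,0,0.02,0,-1,25,0,0,0,0.02,0,-1,40,0,0,0,0.02,0,-1,55,0,0,0,0.02,0,-1,65,-5,0,0,0.02,0,-1,70,-35,0,0,0.02,0,-1,75,-75,0,0,0.02,0,-1,80,-100,0,0,0.02,0,-1,80,-110,0,0,0.02,0,-1,80,-110,0,0,0.02,0,-1,80,-110,0,0,0.02,0]}}

```text
clock: 11.3
tcp_pos: [400.2, 27.6, 145.6]
ee_rot: [-0.609, 0.793, 0.001, -0.001]
force: [-0.6, -0.4, -0.6]
gripper_width: 0.002
```

```bash
python3 - <<'E'
from h import *
d=snap('top','t6'); cv2.imwrite('pics/t6z.png',cv2.resize(d['img'][175:275,225:345,::-1],(720,600),interpolation=cv2.INTER_CUBIC))
snap('side','s6'); s=bot.get_state(); print(s['clock'],s['force'],s['tcp_pos'])
E
```

```text
11.4 [ 0.25006576 -0.17870593 -0.89197151] [400.08870558  27.37324999 145.27091888]
```

View pics/t6z.png

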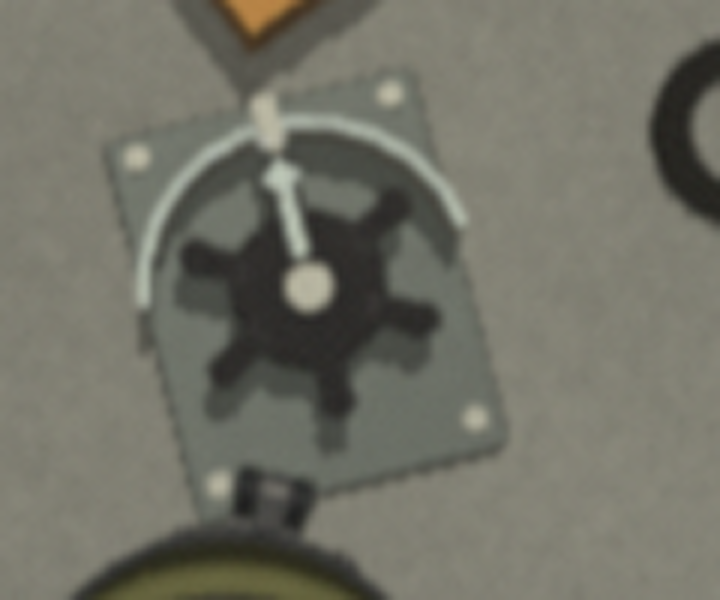

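View pics/s6.png

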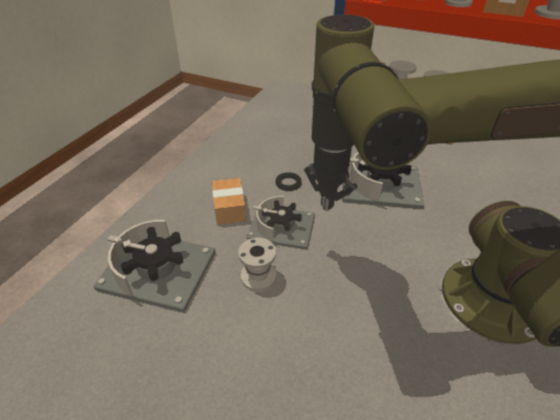

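The ribbed arm (zoomed 281,175) is in line with the pointer (270,140). The bystanders haven't moved and the arm is clear.

```bash
python3 -c "
from h import *
print(bot.job_done())"
```

```text
the job is handed in; nothing more can be done
None
```

The ribbed arm of the smallest counter now rests in its click at the steel pointer, and I handed the job in at about 11.4 s. It started two clicks short, and I turned it clockwise with two strokes of the shut fingertips in the gap behind a lobe, withdrawing sideways after each click.

- **Wheel:** The last top view shows the ribbed arm in line with the pointer, with no overrun seen after either stroke. I judged the final angle by eye from the picture and did not compute it.
- **Forces:** The readings at the end of each move stayed at about 3 N or less, and were about 0.4 to 1 N once the arm was clear. I did not see the peaks within a move.
- **Valve, gasket and carton:** By eye, all three look unmoved in the last side view.

No check failed. One small disagreement: the counter's centre from the base-plate screws and from the hub differed by about 2.5 mm, so I worked from a point between them.

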